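# Close up the damp box

### The arm

A 7-joint arm with a two-finger parallel gripper is mounted at the origin on the work surface. World frame = base frame: x ahead of the robot, y to its left, z up, the work surface at z = 0. Lengths are in m, angles in rad, forces in N, time in s.
With the tool pointing down it reaches from about 0.425 to 0.925 m from the base axis. Payload 6.8 kg.
Tool frame: the origin (TCP) lies at the very end of the fingers, on their centre line; the grasp point (between the pads) lies 19 mm behind it; z points along the fingers, x is the direction in which the jaws open and shut, and the axes are right-handed (so a half turn about z gives the same grasp; the last joint's range is limited). The gripper opens to 85 mm and grips with 20 to 120 N. Pads are 22 mm wide; open, the fingers measure 114 mm over their backs; the gripper's body (76 mm by 85 mm) begins 54 mm behind the grasp point. The pads swing forward as they close: fully open they stand 13 mm farther back than shut.
Start: joints at [1.236, 0.477, 0.022, 1.555, -0.011, 1.109, -0.083], TCP at [0.152, -0.658, 0.231] pointing down, gripper open.
Joint ranges: [-2.96, 2.96], [-0.34, 2.1], [-1.41, 1.46], [0.24, 2.44], [-1.37, 4.51], [0.17, 1.92], [-2.96, 2.96]. Speed limits (rad/s): [2.39, 2.39, 3.14, 3.14, 3.14, 3.14, 3.14].

### API

Orientations are given as a unit quaternion [w, x, y, z].
In Python, from station import get_obs, read_camera, calibration, hand_in, recognise, outline_of, place_of gives the robot as it stands.
- The arm moves only by the tool move_arm, never from a script. Its argument "steps" is a list of rows, each an object with "fingers": the finger opening in mm, from 0 to 85.4; "translation": the shift along the world's x, y, z in mm, a list of three; "turn": the turn about the world's z in rad. In form: [{"fingers": fingers, "translation": [dx, dy, dz], "turn": turn}, ...]. A call has 1 to 10 rows; each row shifts and turns the commanded pose from where the row before left it; what a row does not reach is not made up. A row lasts 1/8 s, in which the tool goes at most 62.5 mm and 10.7 degrees, less where a joint would pass 70% of its speed; a pose out of reach is approached as far as the arm can. A call with a gripper value outside its range is refused whole. The fingers move at their own pace and stop on an object; "newtons" is the grip in N (left out, the last holds). Time passes only in rows, so rows that do not move let the fingers close. It gives the time, the measured TCP pose, the force and the opening at its end, in the units of the state.
- get_obs(): the state, without advancing time (a new reading comes with each control period).
- read_camera(name): name is "side" or "top" or "wrist"; returns the picture (400x640x3 uint8, blue, green, red); there is no depth.
- calibration(name): a dict with "camera_matrix" (3x3 intrinsics, pixels), "rvec" (rotation vector, rad) and "tvec" (3), from world to camera coordinates, as OpenCV has them. Camera axes: x right, y down, z forward; pixel columns grow to the right and rows downward; lengths in m; the calibration is good to about 2 mm. A picture is of the moment at which its call begins: read the wrist's pose just before it. calibration takes no time and is no camera call; for the wrist camera it gives the pose at the moment of the call.
- hand_in(): hands the job in, once; it reports no verdict.
Trained networks look in the newest picture that a camera, given by its name, has taken for a name from the list of things; names that differ only in an ending like _2 or _b are one class to them, and where a whole thing is asked for, a point or a joint stands for the part that bears it (a point fixed in the world has none). Each returns a list of dicts, best first, with "conf" (0 to 1); they miss things now and then, are a little off and sometimes report something else, mostly with a low value. They report only what shows in the picture. A call takes as long as a camera call.
- recognise(camera, name): "xy" ([column, row] in pixels, amid what is visible of it).
- outline_of(camera, name): "mask" (400x640 bool, what is visible of it) and "xy" ([column, row] in pixels, amid what is visible of it).
- place_of(camera, name): "xy" ([column, row] in pixels: a listed point, or the origin of a listed thing).
The state is a dict: "t": time; "q": joint angles; "joint_vel": joint speeds; "joint_torque": joint torques, N m; "eef_pos": TCP position; "tool_rot": TCP orientation; "contact_force": force on the tool from outside, world axes, zero at the start; "torque": the same for the moment, N m; "gripper_width": opening from 0.0 (shut) to 1.0 (fully open).
Only numpy, scipy, OpenCV 4.12 (cv2) and the standard library are available. Lean on these libraries where they do the work, as an engineer would, in place of code of your own. Each camera call takes 0.05 s, during which the arm holds its last target.

### The job

The plywood damp box has to be closed so that the fresh clay pots in it stay moist: swing its lid down until it lies fully shut, without slamming it, then push the vent slide on the lid all the way over its slots, and last push the catch bolt fully home into its keeper. Only push, gently, with the fingertips and from the outside: do not grip anything, do not lift or disturb the pots in the box or the things standing round it, and take the hand away at the end.

Things in the scene. Friction and masses are not known exactly. Their poses are not given: they have to be found in the camera images.
- box: Open-topped plywood box fixed to the bench, 200 (x) x 260 (y) x 100 mm high, walls 8 mm. Origin: centre of its underside, on the bench. Hinge along the +x rim, front on the -x side. A small steel keeper (bridge 14 x 33 mm, top 134 mm above the bench) stands just outside the front wall at y = +60 mm; the catch bolt goes through it.
- lid (a joint): Lid angle, rad: 0 = lying shut on the box, 1.57 = upright, limit 1.75. Plain plywood, no handle: 200 mm from hinge to free edge, 260 mm along the hinge, 12 mm thick. As it opens the free edge swings up and towards the box's +x side. The hinge is stiff: the lid stays where it is left; about 2 to 8 N near the free edge swings it.
- lid_hinge (a point): Middle of the hinge line, 100 mm above the bench, level with the lid's underside. Lid frame (equals the box's axes when shut): x towards the hinge, y along it, z out of the outer face; the lid fills x -200 to 0, y -130 to 130, z 0 to 12 mm. The vent slide and its rails lie at x -119 to -51, y -120 to -10; the catch at y = +60. The outer face from x -200 to -125, y -120 to +40 is bare.
- lid_edge (a point): Middle of the lid's free edge, on the outer face (200 mm from the hinge line, 12 mm above the underside). Axes as lid_hinge.
- vent (a joint): Vent slide on the lid, m: 0 = shut, covering the three black slots (against its stop), up to 0.035 = open. It grows along the lid's -y, so the slide is pushed shut along the lid's +y. Friction about 1.5 N.
- vent_tab (a point): Middle of the top edge of the vent slide's upright aluminium tab, 40 mm (x) x 6 mm (y), its top 28 mm above the lid's outer face. The tab stands on the middle of a flat aluminium plate 50 x 50 x 3 mm, between two guide rails along y (60 mm apart, 8 mm high). Axes as the lid's.
- catch (a joint): Catch bolt on the lid, m: 0 = fully home, its rod through the keeper (against its stop), up to 0.026 = withdrawn. It grows along the lid's +x (towards the hinge), so the bolt is pushed home along the lid's -x, towards the free edge. Friction about 1.5 N.
- catch_knob (a point): Middle of the top of the catch bolt's upright round steel knob, 14 mm diameter, its top 29 mm above the lid's outer face. It stands on a rod along x whose top is 9 mm above the face, sliding in two guides (12 x 24 mm, 14 mm high) centred 50 and 185 mm from the hinge line. Axes as the lid's.
- liner: White plastic liner on the inner side (underside) of the lid, 182 x 242 x 3 mm, fixed to it; moves with the lid. Origin on the hinge line, axes as the lid's. Not to be touched: the lid is pushed by its outer face.
- bowl_a: Fresh terracotta bowl, loose, rim diameter 84 mm, 55 mm high, standing inside the box. Origin: centre of its underside. To be left alone.
- bowl_b: Fresh terracotta beaker, loose, rim diameter 72 mm, 65 mm high, standing inside the box. Origin: centre of its underside. To be left alone.
- mug: White mug, loose, 72 mm diameter and a handle, 80 mm high, before the box's front. Origin: centre of its underside. To be left alone.
- jar: Closed glass jar, loose, 60 mm diameter, 75 mm high, before the box's front. Origin: centre of its underside. To be left alone.
- rib: Flat wooden rib, loose, 100 x 50 x 10 mm, on the bench behind the hinge. Origin: centre of its underside. To be left alone.
- roller: Wooden clay roller, loose, 36 mm diameter, 110 mm long, lying on the bench behind the hinge. Origin: its middle, on the bench. To be left alone.
- brush: Flat wooden-handled brush, loose, about 200 mm long, lying on the bench off to the right of the box. Origin: on the bench. To be left alone.

How it is judged:
By the outcome, as a careful person would: the job done as asked, in the order asked, and still so for the second after the job is handed in, with the robot touching nothing.
It also fails if it takes over 58 s, if anything falls off the work surface, if the arm or the gripper's body presses on something with over 40 N, if the wrist force passes 120 N, or if a joint passes its speed limit or range.

## Working session

There is one attempt and no reset: what is moved stays moved. The work goes in short steps, Python scripts to look and compute and a tool call to move; the robot and the scene stay as the last step left them, time stands still between calls to the robot, and variables do not carry over. Pictures are saved under pics/ and viewed, and the job is handed in when it is done.

Besides the shell and the picture viewer there is one more tool, called after "Emit:" as a command line: name --argument value ..., lists and objects as JSON in quotes. move_arm: Moves the arm, as the interface text tells. Its arguments: {"type":"object","properties":{"steps":{"type":"array"},"newtons":{"type":"number"}},"required":["steps"]}

```bash
ls; mkdir -p pics
python3 - <<'E'
from station import *
import cv2
o=get_obs();print({k:(o[k]) for k in('t','eef_pos','tool_rot','contact_force','gripper_width')})
for n in('side','top','wrist'):
    im=read_camera(n);cv2.imwrite(f'pics/a_{n}.png',im)
    c=calibration(n);print(n,c)
E
```

```text
pics
{'t': 0.0, 'eef_pos': array([ 0.15164231, -0.65710825,  0.23030522]), 'tool_rot': array([-5.32618883e-04,  7.82598905e-01, -6.22525546e-01, -7.84572387e-04]), 'contact_force': array([ 0.35096641, -1.28439542, -0.33353262]), 'gripper_width': 1.0031996567970916}
side {'camera_matrix': array([[430.41598906,   0.        , 314.66382085],
       [  0.        , 430.41598906, 196.75716373],
       [  0.        ,   0.        ,   1.        ]]), 'rvec': array([ 2.20360609, -0.47131345,  0.24285163]), 'tvec': array([-0.58474024,  0.19488009,  0.95524761])}
top {'camera_matrix': array([[460.76807318,   0.        , 318.93467714],
       [  0.        , 460.76807318, 202.55287642],
       [  0.        ,   0.        ,   1.        ]]), 'rvec': array([ 2.14706373, -2.15682388,  0.17958522]), 'tvec': array([-0.09765722,  0.60219295,  1.00407089])}
wrist {'camera_matrix': array([[353.23673778,   0.        , 321.33431668],
       [  0.        , 353.23673778, 195.33610747],
       [  0.        ,   0.        ,   1.        ]]), 'rvec': array([-2.289009  ,  1.81952743,  0.2471645 ]), 'tvec': array([-0.67263567, -0.03592983,  0.37926977])}
```

View pics/a_side.png

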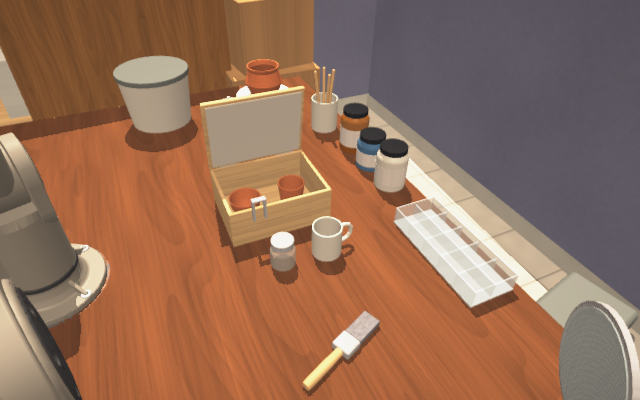

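View pics/a_top.png

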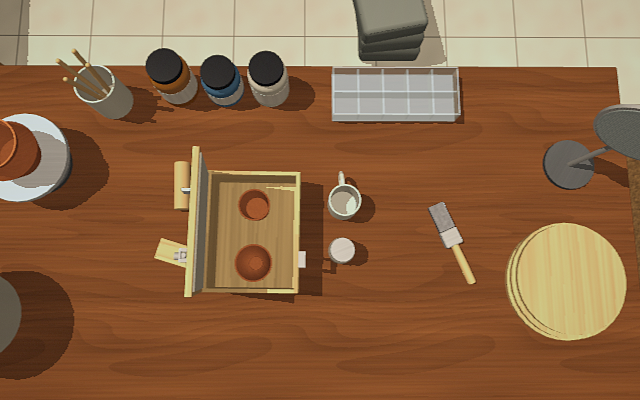

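Run:
```python
from station import *
for n in('side','top'):
    read_camera(n)
    for k in('box','lid_hinge','lid_edge','vent_tab','catch_knob','mug','jar','rib','roller','brush','bowl_a','bowl_b'):
        print(n,k,[(r['conf'].__round__(2),[int(v) for v in r['xy']]) for r in place_of(n,k)][:3])
```

```text
side box [(0.71, [269, 209])]
side lid_hinge [(0.87, [258, 159])]
side lid_edge [(0.71, [253, 90])]
side vent_tab []
side catch_knob []
side mug [(0.6, [326, 248])]
side jar [(0.82, [281, 257])]
side rib []
side roller []
side brush [(0.66, [340, 349])]
side bowl_a [(0.93, [290, 201]), (0.55, [246, 210])]
side bowl_b [(0.93, [290, 201]), (0.55, [246, 210])]
top box [(0.57, [256, 233])]
top lid_hinge [(0.91, [206, 229])]
top lid_edge [(0.98, [188, 220]), (0.42, [205, 231])]
top vent_tab [(0.63, [182, 188])]
top catch_knob [(0.5, [172, 254])]
top mug [(0.86, [341, 205])]
top jar [(0.63, [339, 251]), (0.16, [254, 208])]
top rib [(0.93, [176, 250])]
top roller [(0.84, [181, 187])]
top brush []
top bowl_a [(0.75, [256, 210]), (0.56, [255, 263])]
top bowl_b [(0.75, [256, 210]), (0.56, [255, 263])]
```

The side view shows the lid standing open around (255,130). The front faces the camera, with the mug at (328,238) and the jar at (283,252). The top view shows the lid edge-on at column 190, the keeper at (301,258), and the roller and rib behind the lid.

```bash
cat > h.py <<'E'
from station import *
import cv2, numpy as np
def P(n):
    c=calibration(n);R=cv2.Rodrigues(c['rvec'])[0];return c['camera_matrix'],R,np.array(c['tvec']).reshape(3)
def ray(n,uv,c=None):
    K,R,t=c or P(n);d=R.T@np.linalg.inv(K)@np.array([uv[0],uv[1],1.]);return -R.T@t,d/np.linalg.norm(d)
def atz(n,uv,z):
    o,d=ray(n,uv);return o+d*(z-o[2])/d[2]
def tri(l):
    A=np.zeros((3,3));b=np.zeros(3)
    for o,d in l:
        M=np.eye(3)-np.outer(d,d);A+=M;b+=M@o
    x=np.linalg.solve(A,b);return x,[np.linalg.norm((np.eye(3)-np.outer(d,d))@(x-o)) for o,d in l]
def proj(n,X,c=None):
    K,R,t=c or P(n);p=K@(R@np.asarray(X,float).T+t[:,None]);return (p[:2]/p[2]).T
E
python3 - <<'E'
from h import *
np.set_printoptions(precision=4,suppress=True)
for k,a,b in [('box',(269,209),(256,233)),('hinge',(258,159),(206,229)),('edge',(253,90),(188,220)),('mug',(326,248),(341,205)),('jar',(281,257),(339,251))]:
    print(k,tri([ray('side',a),ray('top',b)]))
print('keeper',atz('top',(301,259),.134))
for p in[(301,172),(297,297),(218,172)]:print(atz('top',p,.1))
for k,p in (('roller',(181,187)),('rib',(172,252))):print(k,atz('top',p,0.01))
print(atz('top',(190,297),.29),atz('top',(195,148),.29))
for n in('side','top','wrist'):print(n,-P(n)[1].T@P(n)[2])
im=cv2.imread('pics/a_top.png')[120:330,130:400];cv2.imwrite('pics/b1.png',cv2.resize(im,None,fx=2.9,fy=2.8,interpolation=2))
E
```

```text
box (array([0.5327, 0.0478, 0.0028]), [np.float64(0.0038788632351330382), np.float64(0.0038788632351327)])
hinge (array([0.5365, 0.1404, 0.1064]), [np.float64(0.00022870742071406447), np.float64(0.0002287074207139547)])
edge (array([0.5331, 0.1236, 0.3135]), [np.float64(0.0003914950375801228), np.float64(0.0003914950375799069)])
mug (array([ 0.6018, -0.1532,  0.0105]), [np.float64(0.0007897075349187347), np.float64(0.0007897075349187621)])
jar (array([ 0.4913, -0.146 ,  0.0198]), [np.float64(0.0014907897741454558), np.float64(0.0014907897741454944)])
keeper [ 0.4718 -0.0614  0.134 ]
[ 0.6611 -0.0607  0.1   ]
[ 0.3938 -0.0523  0.1   ]
[0.6615 0.1196 0.1   ]
roller [0.6452 0.2239 0.01  ]
rib [0.4929 0.2387 0.01  ]
[0.4051 0.1219 0.29  ] [0.6632 0.1223 0.29  ]
side [ 0.2651 -0.809   0.7534]
top [ 0.4459 -0.0817  1.0839]
wrist [ 0.2155 -0.6418  0.3744]
```

View pics/b1.png

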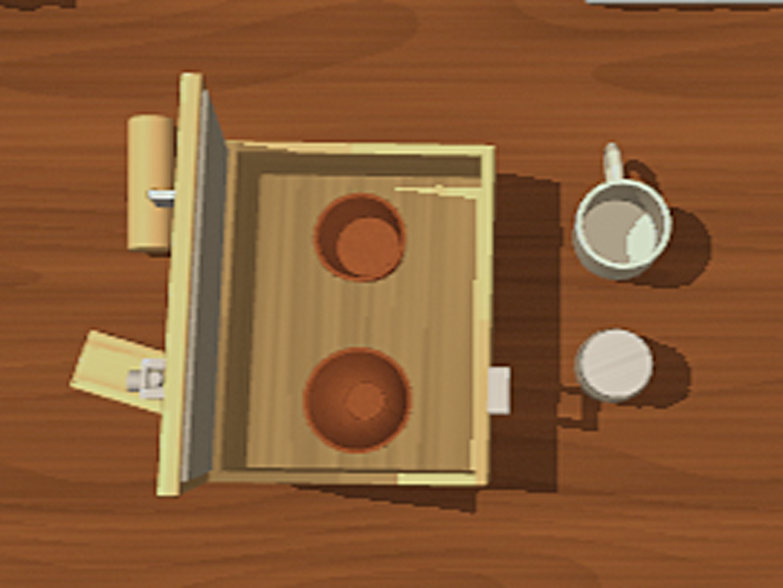

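View pics/a_wrist.png

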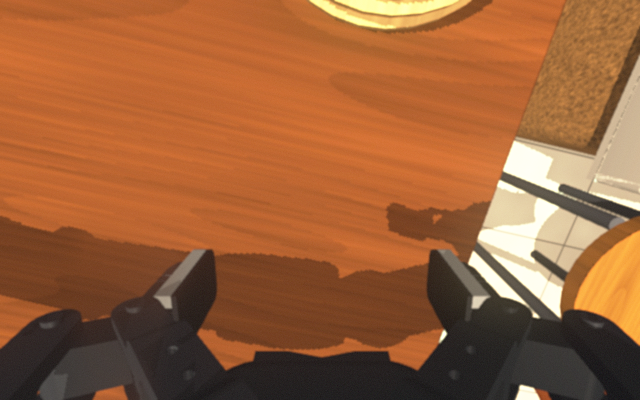

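Run:
```python
from h import *
im=cv2.imread('pics/a_side.png')[80:250,190:340];cv2.imwrite('pics/b2.png',cv2.resize(im,None,fx=3.5,fy=3.5,interpolation=2))
```

```text
(no output)
```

View pics/b2.png

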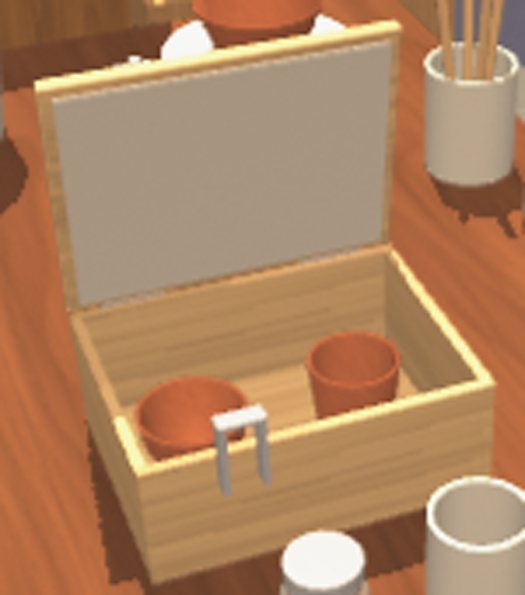

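```bash
cat > fit.py <<'E'
from h import *
from scipy.optimize import least_squares
np.set_printoptions(precision=4,suppress=True)
def box2w(p,X):
    x,y,yaw=p[:3];c,s=np.cos(yaw),np.sin(yaw);X=np.atleast_2d(X)
    return X@np.array([[c,-s,0],[s,c,0],[0,0,1]]).T+[x,y,0]
def lid2w(p,L):
    L=np.atleast_2d(L);t=p[3];c,s=np.cos(t),np.sin(t)
    B=np.stack([L[:,0]*c+L[:,2]*s+.1,L[:,1],-L[:,0]*s+L[:,2]*c+.1],1);return box2w(p,B)
E
cat > f1.py <<'E'
from fit import *
z=lambda u,v:(130+u/2.9,120+v/2.8); w=lambda u,v:(190+u/3.5,80+v/3.5)
B=[('top',(-.1,-.13,.1),z(494,146)),('top',(-.1,.13,.1),z(488,484)),('side',(-.1,.13,.1),w(148,476)),('side',(-.1,-.13,.1),w(493,382)),('side',(-.1,.13,0),w(155,583))]
L=[('top',(-.2,-.13,.012),z(181,73)),('top',(-.2,.13,.012),z(158,495)),('top',(-.2,-.13,0),z(202,74)),('top',(-.2,.13,0),z(180,495)),
('side',(-.2,.13,.012),w(37,84)),('side',(-.2,-.13,.012),w(398,24)),('side',(-.2,.13,0),w(42,98)),('side',(-.2,-.13,0),w(401,38))]
C={n:P(n) for n in('top','side')}
def f(p):
    return np.concatenate([(proj(n,box2w(p,X),C[n])[0]-uv) for n,X,uv in B]+[(proj(n,lid2w(p,X),C[n])[0]-uv) for n,X,uv in L])
r=least_squares(f,[.533,.04,1.57,1.45]);print(r.x,r.fun.reshape(-1,2))
np.save('pose.npy',r.x);p=r.x
print('edge',lid2w(p,[-.2,0,.012]),'hinge',lid2w(p,[0,0,0]))
q=p.copy();q[3]=0
print('shut edge',lid2w(q,[-.2,0,.012]),'keeper',box2w(p,[-.107,.06,.134]),proj('top',box2w(p,[-.107,.06,.134])))
E
python3 f1.py
```

```text
[0.5343 0.045  1.5572 1.4156] [[-1.1718 -0.9786]
 [-0.8551 -0.3128]
 [-2.4399  0.9456]
 [ 1.1922  0.9923]
 [ 0.118   1.2488]
 [ 0.1938 -0.739 ]
 [ 0.5352  0.3279]
 [ 0.0222 -0.7262]
 [ 0.3947  0.3171]
 [-0.7869  0.2692]
 [ 0.1138 -0.5417]
 [-0.9986 -0.8169]
 [ 1.0899 -1.9778]]
edge [[0.5354 0.126  0.2995]] hinge [[0.5357 0.145  0.1   ]]
shut edge [[ 0.533 -0.055  0.112]] keeper [[ 0.4729 -0.0611  0.134 ]] [[300.8633 258.489 ]]
```

Emit:
move_arm --steps '[{"fingers":0,"translation":[35,36,19],"turn":0.133},{"fingers":0,"translation":[35,36,19],"turn":0.133},{"fingers":0,"translation":[35,36,19],"turn":0.133},{"fingers":0,"translation":[35,36,19],"turn":0.133},{"fingers":0,"translation":[35,36,19],"turn":0.133},{"fingers":0,"translation":[35,36,19],"turn":0.133},{"fingers":0,"translation":[35,36,19],"turn":0.133},{"fingers":0,"translation":[35,36,19],"turn":0.133},{"fingers":0,"translation":[35,36,19],"turn":0.133},{"fingers":0,"translation":[35,36,19],"turn":0.133}]'

```text
t: 2.7
eef_pos: [0.5026, -0.2965, 0.4222]
tool_rot: [0.0, 1.0, -0.005, 0.0]
contact_force: [0.6, -0.8, -0.4]
gripper_width: -0.0
```

Emit:
move_arm --steps '[{"fingers":0,"translation":[2,50,0],"turn":0},{"fingers":0,"translation":[2,50,0],"turn":0},{"fingers":0,"translation":[2,50,0],"turn":0},{"fingers":0,"translation":[2,50,0],"turn":0},{"fingers":0,"translation":[2,50,0],"turn":0},{"fingers":0,"translation":[2,50,0],"turn":0},{"fingers":0,"translation":[2,50,0],"turn":0},{"fingers":0,"translation":[2,50,0],"turn":0},{"fingers":0,"translation":[2,50,0],"turn":0},{"fingers":0,"translation":[0,54,0],"turn":0}]'

```text
t: 3.95
eef_pos: [0.52, 0.2073, 0.4215]
tool_rot: [0.0, 1.0, -0.008, 0.0]
contact_force: [1.5, -0.1, 0.5]
gripper_width: -0.001
```

Run:
```python
from h import *
for n in('wrist','top'):
    cv2.imwrite(f'pics/c_{n}.png',read_camera(n))
o=get_obs();print(o['t'],o['eef_pos'],o['tool_rot'])
for k in('vent_tab','catch_knob','lid_edge'):
    print(k,[(round(r['conf'],2),r['xy']) for r in place_of('wrist',k)])
```

```text
4.05 [0.51755345 0.21322502 0.42147098] [-1.89010921e-03  9.99996109e-01 -2.01809731e-03 -3.70297563e-04]
vent_tab [(0.85, [395.4, 194.5])]
catch_knob [(0.69, [274.4, 210.0])]
lid_edge [(0.37, [302.1, 131.2])]
```

View pics/c_wrist.png

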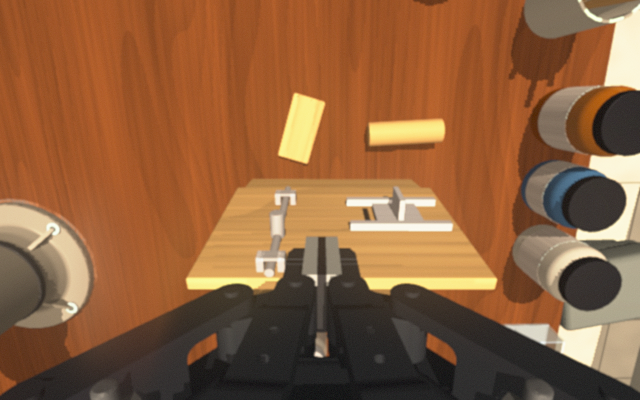

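View pics/c_top.png

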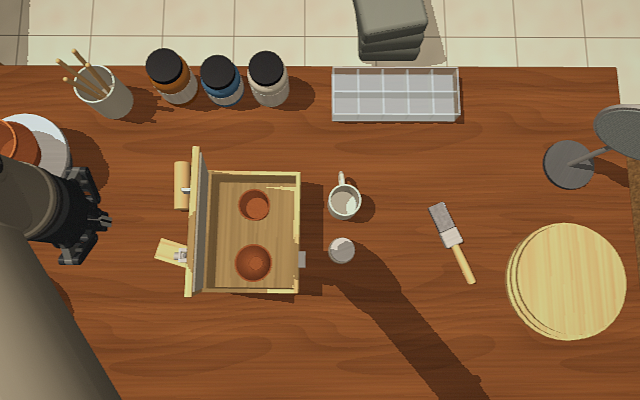

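The wrist view shows the lid's outer face with the vent tab at (396,200) and the knob at (276,222). The hand is behind the lid, clear of it. Descending next.

Emit:
move_arm --steps '[{"fingers":0,"translation":[2,-8,-50],"turn":0},{"fingers":0,"translation":[0,-5,-55],"turn":0},{"fingers":0,"translation":[0,-5,-50],"turn":0},{"fingers":0,"translation":[0,-15,0],"turn":0},{"fingers":0,"translation":[0,-15,0],"turn":0},{"fingers":0,"translation":[0,-8,0],"turn":0},{"fingers":0,"translation":[0,0,0],"turn":0}]'

```text
t: 5.08
eef_pos: [0.5228, 0.1495, 0.268]
tool_rot: [-0.0, 1.0, -0.008, 0.001]
contact_force: [0.1, -0.8, -0.4]
gripper_width: 0.001
```

Run:
```python
from fit import *
p=np.load('pose.npy');o=get_obs();print(o['eef_pos'],o['contact_force'])
for th in [1.416,1.2,1.0,.8,.6,.5,.4,.3,.2,.15,.1,.05,0]:
    p[3]=th;c=lid2w(p,[-.165,.015,.012])[0]+[0,.011,0];print(th,c*1000)
```

```text
[0.5228 0.1495 0.268 ] [ 0.1066 -0.7851 -0.4107]
1.416 [520.4958 142.6451 264.8772]
1.2 [520.0207 107.6267 258.1347]
1.0 [519.6077  77.1818 245.3263]
0.8 [519.2374  49.8883 226.7242]
0.6 [518.9246  26.834  203.07  ]
0.5 [518.7938  17.1916 189.6362]
0.4 [518.6819   8.9383 175.3068]
0.3 [518.5899   2.1567 160.2249]
0.2 [518.5187  -3.0855 144.5412]
0.15 [518.4912  -5.1123 136.5225]
0.1 [518.4692  -6.7359 128.4126]
0.05 [518.4527  -7.9521 120.2316]
0 [518.4418  -8.758  112.    ]
```

Emit:
move_arm --steps '[{"fingers":0,"translation":[0,-5,-2],"turn":0},{"fingers":0,"translation":[0,-7,-2],"turn":0},{"fingers":0,"translation":[0,-9,-2],"turn":0},{"fingers":0,"translation":[0,-10,-2],"turn":0},{"fingers":0,"translation":[0,-10,-2],"turn":0}]'

```text
t: 5.7
eef_pos: [0.5217, 0.1095, 0.2562]
tool_rot: [-0.0, 1.0, -0.007, 0.0]
contact_force: [1.6, 4.7, -0.7]
gripper_width: -0.001
```

Run:
```python
from h import *
for n in('wrist','side'):
    cv2.imwrite(f'pics/d_{n}.png',read_camera(n))
o=get_obs();print(o['t'],o['eef_pos'],o['contact_force'])
```

```text
5.8 [0.52168942 0.10751035 0.25556212] [0.11503318 0.3849575  0.00959131]
```

View pics/d_side.png

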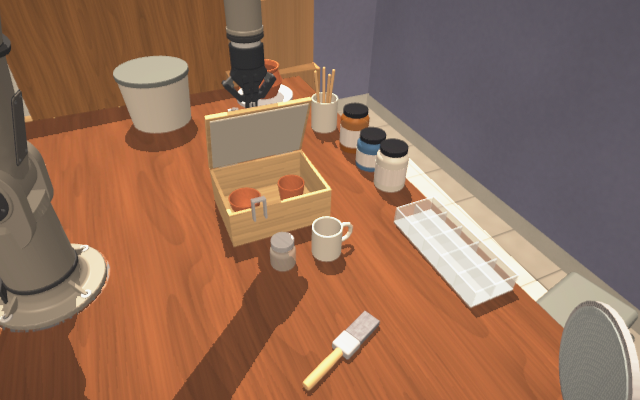

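View pics/d_wrist.png

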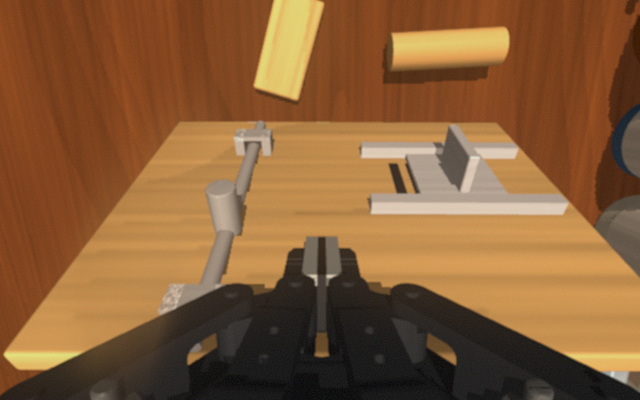

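The lid follows the fingertip at about 5 N. The contact is on bare plywood between the catch and the vent. Continuing.

Emit:
move_arm --steps '[{"fingers":0,"translation":[0,-10,-3],"turn":0},{"fingers":0,"translation":[0,-10,-3],"turn":0},{"fingers":0,"translation":[0,-10,-4],"turn":0},{"fingers":0,"translation":[0,-9,-5],"turn":0},{"fingers":0,"translation":[0,-9,-6],"turn":0},{"fingers":0,"translation":[0,-9,-7],"turn":0},{"fingers":0,"translation":[0,-8,-7],"turn":0},{"fingers":0,"translation":[0,-8,-8],"turn":0},{"fingers":0,"translation":[0,-8,-9],"turn":0}]'

```text
t: 6.92
eef_pos: [0.5218, 0.0274, 0.2038]
tool_rot: [0.0, 1.0, -0.007, 0.0]
contact_force: [-1.0, 1.3, 2.0]
gripper_width: -0.0
```

Emit:
move_arm --steps '[{"fingers":0,"translation":[0,-6,-8],"turn":0},{"fingers":0,"translation":[0,-6,-8],"turn":0},{"fingers":0,"translation":[0,-5,-8],"turn":0},{"fingers":0,"translation":[0,-4,-8],"turn":0},{"fingers":0,"translation":[0,-3,-7],"turn":0},{"fingers":0,"translation":[0,-2,-6],"turn":0},{"fingers":0,"translation":[0,-2,-6],"turn":0},{"fingers":0,"translation":[0,-1,-5],"turn":0},{"fingers":0,"translation":[0,-1,-5],"turn":0},{"fingers":0,"translation":[0,-1,-4],"turn":0}]'

```text
t: 8.18
eef_pos: [0.5221, -0.0028, 0.1391]
tool_rot: [0.0, 1.0, -0.007, 0.0]
contact_force: [-0.2, 0.2, 1.7]
gripper_width: -0.002
```

Emit:
move_arm --steps '[{"fingers":0,"translation":[0,-1,-4],"turn":0},{"fingers":0,"translation":[0,-1,-4],"turn":0},{"fingers":0,"translation":[0,-1,-3],"turn":0},{"fingers":0,"translation":[0,-1,-3],"turn":0},{"fingers":0,"translation":[0,0,-2],"turn":0},{"fingers":0,"translation":[0,0,-2],"turn":0},{"fingers":0,"translation":[0,0,-2],"turn":0},{"fingers":0,"translation":[0,0,-2],"turn":0},{"fingers":0,"translation":[0,0,-1.5],"turn":0},{"fingers":0,"translation":[0,0,-1.5],"turn":0}]'

```text
t: 9.43
eef_pos: [0.5217, -0.0069, 0.1142]
tool_rot: [0.0, 1.0, -0.007, -0.0]
contact_force: [-0.4, -0.8, 1.8]
gripper_width: 0.005
```

Emit:
move_arm --steps '[{"fingers":0,"translation":[0,0,-1],"turn":0},{"fingers":0,"translation":[0,0,-1],"turn":0},{"fingers":0,"translation":[0,0,-1],"turn":0},{"fingers":0,"translation":[0,0,0],"turn":0}]'

```text
t: 9.93
eef_pos: [0.5217, -0.0068, 0.112]
tool_rot: [0.0, 1.0, -0.007, -0.0]
contact_force: [-4.2, -0.9, 9.5]
gripper_width: -0.002
```

Emit:
move_arm --steps '[{"fingers":0,"translation":[0,0,-1],"turn":0},{"fingers":0,"translation":[0,0,0],"turn":0}]'

```text
t: 10.18
eef_pos: [0.5218, -0.0067, 0.1119]
tool_rot: [0.001, 1.0, -0.007, 0.0]
contact_force: [-7.0, -2.9, 21.1]
gripper_width: 0.005
```

Run:
```python
from h import *
for n in('wrist','side'):
    cv2.imwrite(f'pics/e_{n}.png',read_camera(n))
o=get_obs();print(o['t'],o['eef_pos'],o['contact_force'])
im=cv2.imread('pics/e_side.png')[80:250,190:340];cv2.imwrite('pics/e_side2.png',cv2.resize(im,None,fx=3.5,fy=3.5,interpolation=2))
```

```text
10.275 [ 0.52180257 -0.00672765  0.11197514] [-6.3695644  -2.25659003 19.95630924]
```

View pics/e_side2.png

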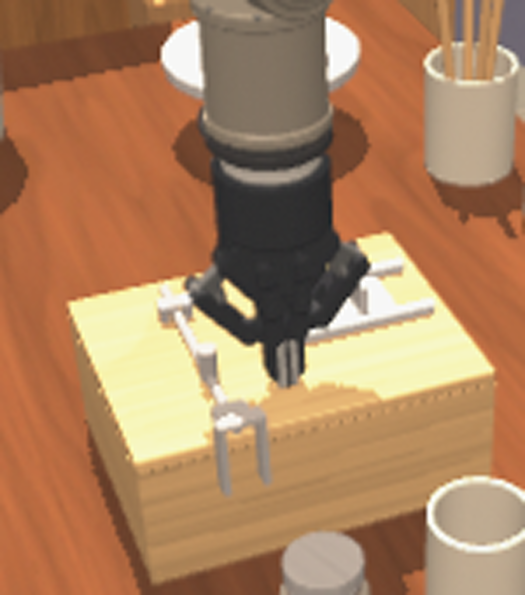

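View pics/e_wrist.png

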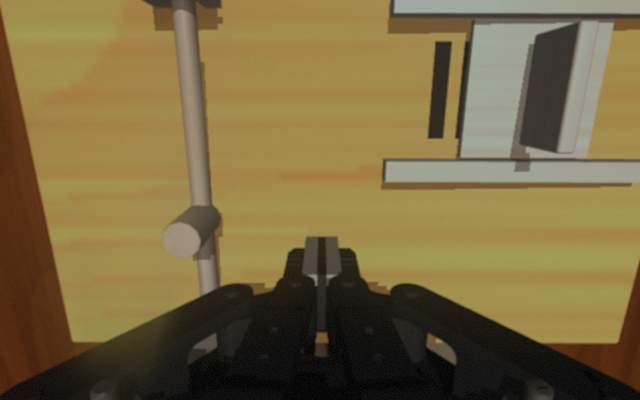

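The lid is shut: the tip is stopped at z = 112 mm with the force rising. Next I locate the knob and tab from the wrist, lifting off first.

Emit:
move_arm --steps '[{"fingers":0,"translation":[0,0,3],"turn":0},{"fingers":0,"translation":[5,0,30],"turn":0},{"fingers":0,"translation":[10,-10,50],"turn":0},{"fingers":0,"translation":[0,0,20],"turn":0},{"fingers":0,"translation":[0,0,0],"turn":0}]'

```text
t: 10.9
eef_pos: [0.5378, -0.0164, 0.2146]
tool_rot: [-0.0, 1.0, -0.007, 0.002]
contact_force: [-0.7, 0.1, -0.2]
gripper_width: 0.002
```

Run:
```python
from fit import *
n='wrist';o=get_obs();C=P('wrist');im=read_camera(n);cv2.imwrite('pics/g_wrist.png',im)
print(o['t'],o['eef_pos'],o['tool_rot'],o['contact_force'])
for k,z in(('vent_tab',.14),('catch_knob',.141),('lid_edge',.112)):
    for r in place_of(n,k)[:2]:
        ob,d=ray(n,r['xy'],C);print(k,r['conf'],r['xy'],ob+d*(z-ob[2])/d[2])
read_camera('side')
for k,z in(('vent_tab',.14),('catch_knob',.141),('lid_edge',.112)):
    for r in place_of('side',k)[:2]:print('side',k,r['conf'],r['xy'],atz('side',r['xy'],z))
p=np.load('pose.npy');p[3]=0
for s in(0,.035):print('tab',s,lid2w(p,[-.085,-.047-s,.04]))
print('knob line',lid2w(p,[-.1,.06,.041]))
```

```text
10.9 [ 0.5378 -0.0164  0.2146] [-0.0001  1.     -0.0071  0.0015] [-0.6959  0.0916 -0.1657]
vent_tab 0.96 [426.0, 75.5] [0.5991 0.0637 0.14  ]
catch_knob 0.72 [212.9, 160.3] [0.4701 0.0157 0.141 ]
lid_edge 0.56 [313.6, 242.0] [ 0.5305 -0.0517  0.112 ]
side vent_tab 0.59 [290.1, 152.8] [0.6088 0.0856 0.14  ]
side catch_knob 0.71 [251.1, 181.9] [0.4752 0.0024 0.141 ]
side catch_knob 0.65 [284.9, 257.6] [ 0.4591 -0.2598  0.141 ]
side lid_edge 0.73 [272.0, 213.0] [ 0.492  -0.0924  0.112 ]
side lid_edge 0.67 [283.3, 198.0] [ 0.5355 -0.0515  0.112 ]
tab 0 [[0.5815 0.0594 0.14  ]]
tab 0.035 [[0.6165 0.0589 0.14  ]]
knob line [[0.4743 0.0458 0.141 ]]
```

View pics/g_wrist.png

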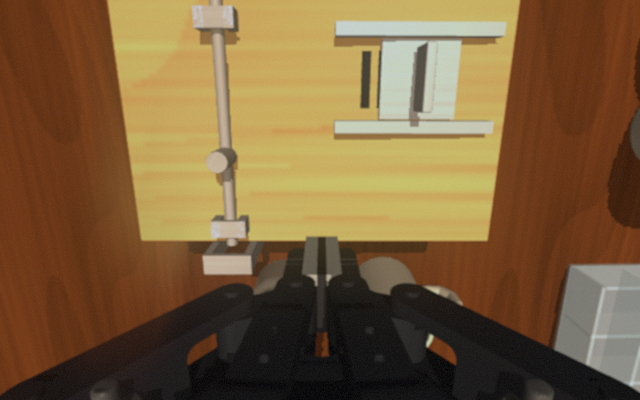

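The wrist view shows the tab top at (428,78) with a slot still open at (366,80). The knob is at (219,160), withdrawn. Next is the vent slide, pushed from its +x side.

Emit:
move_arm --steps '[{"fingers":0,"translation":[39,25,0],"turn":0},{"fingers":0,"translation":[39,25,0],"turn":0},{"fingers":0,"translation":[40,26,-15],"turn":0},{"fingers":0,"translation":[0,0,-35],"turn":0},{"fingers":0,"translation":[0,0,-30],"turn":0},{"fingers":0,"translation":[0,0,-9],"turn":0},{"fingers":0,"translation":[0,0,0],"turn":0}]'

```text
t: 12.18
eef_pos: [0.6547, 0.0593, 0.1242]
tool_rot: [-0.0, 1.0, -0.007, -0.0]
contact_force: [0.5, 0.1, 0.5]
gripper_width: -0.0
```

Run:
```python
from fit import *
o=get_obs();print(o['t'],o['eef_pos'],o['contact_force'])
for n in('wrist','side'):cv2.imwrite(f'pics/i_{n}.png',read_camera(n))
im=cv2.imread('pics/i_side.png')[80:250,190:340];cv2.imwrite('pics/i_side2.png',cv2.resize(im,None,fx=3.5,fy=3.5,interpolation=2))
```

```text
12.175 [0.6547 0.0593 0.1242] [0.4899 0.0673 0.5321]
```

View pics/i_wrist.png

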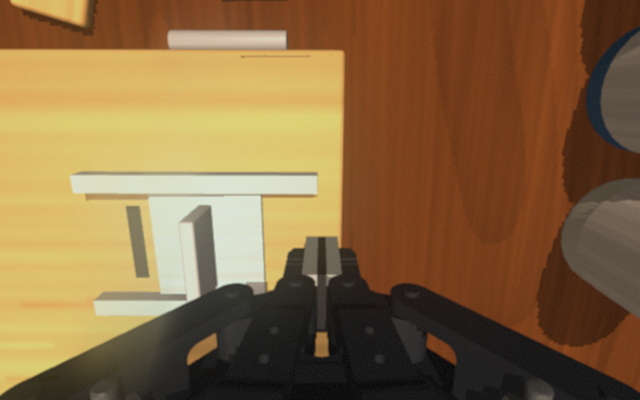

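View pics/i_side2.png

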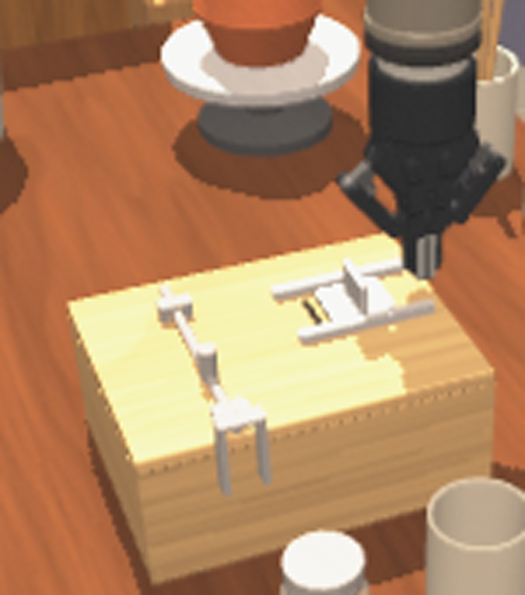

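Emit:
move_arm --steps '[{"fingers":0,"translation":[-8,0,0],"turn":0},{"fingers":0,"translation":[-8,0,0],"turn":0},{"fingers":0,"translation":[-6,0,0],"turn":0},{"fingers":0,"translation":[-5,0,0],"turn":0},{"fingers":0,"translation":[-4,0,0],"turn":0},{"fingers":0,"translation":[-4,0,0],"turn":0},{"fingers":0,"translation":[-4,0,0],"turn":0},{"fingers":0,"translation":[-4,0,0],"turn":0}]'

```text
t: 13.28
eef_pos: [0.6119, 0.0593, 0.1243]
tool_rot: [-0.0, 1.0, -0.007, 0.0]
contact_force: [0.9, 0.8, -1.1]
gripper_width: 0.002
```

Emit:
move_arm --steps '[{"fingers":0,"translation":[-3,0,0],"turn":0},{"fingers":0,"translation":[-3,0,0],"turn":0},{"fingers":0,"translation":[-3,0,0],"turn":0},{"fingers":0,"translation":[-3,0,0],"turn":0}]'

```text
t: 13.78
eef_pos: [0.5997, 0.0595, 0.1244]
tool_rot: [-0.0, 1.0, -0.007, 0.0]
contact_force: [0.8, 1.3, -1.4]
gripper_width: 0.004
```

Run:
```python
from fit import *
o=get_obs();print(o['t'],o['eef_pos'],o['contact_force'])
for n in('wrist',):cv2.imwrite(f'pics/j_{n}.png',read_camera(n))
```

```text
13.775 [0.5997 0.0595 0.1244] [ 0.7962  1.287  -1.3576]
```

View pics/j_wrist.png

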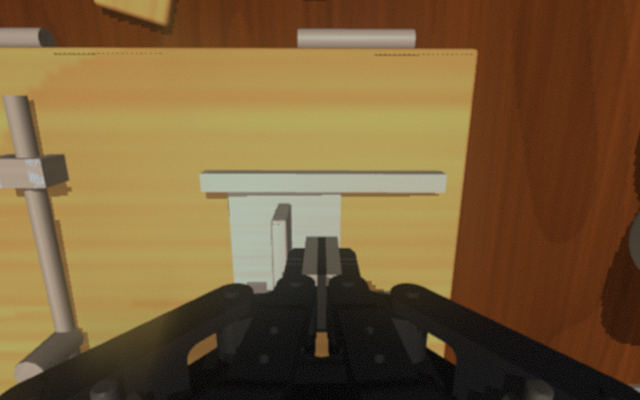

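Emit:
move_arm --steps '[{"fingers":0,"translation":[-2,0,0],"turn":0},{"fingers":0,"translation":[-2,0,0],"turn":0},{"fingers":0,"translation":[-2,0,0],"turn":0}]'

```text
t: 14.2
eef_pos: [0.5955, 0.0594, 0.1246]
tool_rot: [-0.001, 1.0, -0.007, 0.002]
contact_force: [10.1, 2.1, -6.7]
gripper_width: 0.003
```

Emit:
move_arm --steps '[{"fingers":0,"translation":[-1,0,0],"turn":0},{"fingers":0,"translation":[0,0,0],"turn":0}]'

```text
t: 14.45
eef_pos: [0.5955, 0.0594, 0.1247]
tool_rot: [-0.001, 1.0, -0.007, 0.003]
contact_force: [10.0, 2.6, -7.3]
gripper_width: 0.005
```

Emit:
move_arm --steps '[{"fingers":0,"translation":[4,0,0],"turn":0},{"fingers":0,"translation":[12,0,0],"turn":0},{"fingers":0,"translation":[5,0,45],"turn":0},{"fingers":0,"translation":[-40,-25,40],"turn":0},{"fingers":0,"translation":[-50,-30,0],"turn":0},{"fingers":0,"translation":[0,0,0],"turn":0}]'

```text
t: 15.2
eef_pos: [0.5203, 0.0009, 0.2089]
tool_rot: [0.002, 1.0, -0.009, -0.002]
contact_force: [0.6, -0.3, 0.4]
gripper_width: -0.002
```

Run:
```python
from fit import *
n='wrist';o=get_obs();C=P('wrist');im=read_camera(n);cv2.imwrite('pics/k_wrist.png',im)
print(o['t'],o['eef_pos'],o['contact_force'])
for k,z in(('vent_tab',.14),('catch_knob',.141),('lid_edge',.112)):
    for r in place_of(n,k)[:2]:
        ob,d=ray(n,r['xy'],C);print(k,r['conf'],r['xy'],ob+d*(z-ob[2])/d[2])
```

```text
15.2 [0.5203 0.0009 0.2089] [ 0.6268 -0.3397  0.4124]
vent_tab 0.93 [420.4, 106.2] [0.5773 0.0633 0.14  ]
catch_knob 0.66 [244.7, 188.6] [0.4718 0.0159 0.141 ]
```

View pics/k_wrist.png

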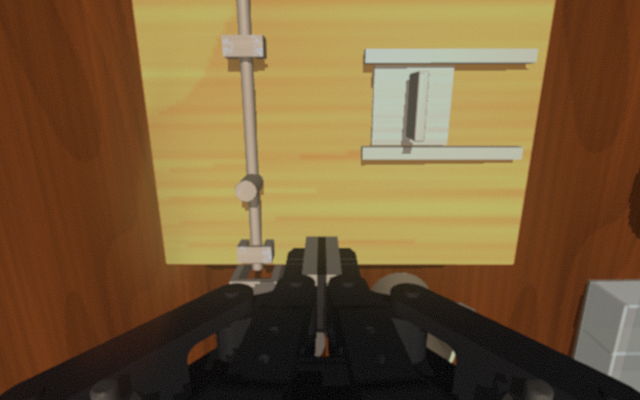

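The vent view shows the plate at (412,105) covering all the slots, and it was pushed against its stop at 10 N. Next is the catch knob at (248,188), pushed from its hinge side.

Emit:
move_arm --steps '[{"fingers":0,"translation":[-15,30,0],"turn":0},{"fingers":0,"translation":[-32,27,0],"turn":0},{"fingers":0,"translation":[0,0,-40],"turn":0},{"fingers":0,"translation":[0,0,-34],"turn":0},{"fingers":0,"translation":[0,0,-6],"turn":0},{"fingers":0,"translation":[0,0,0],"turn":0}]'

```text
t: 16.15
eef_pos: [0.4775, 0.0621, 0.1296]
tool_rot: [-0.0, 1.0, -0.007, -0.0]
contact_force: [1.0, 0.3, 0.7]
gripper_width: 0.0
```

Run:
```python
from fit import *
o=get_obs();print(o['t'],o['eef_pos'],o['contact_force'])
for n in('wrist','side'):cv2.imwrite(f'pics/l_{n}.png',read_camera(n))
im=cv2.imread('pics/l_side.png')[80:250,190:340];cv2.imwrite('pics/l_side2.png',cv2.resize(im,None,fx=3.5,fy=3.5,interpolation=2))
```

```text
16.15 [0.4775 0.0621 0.1296] [1.0292 0.2946 0.6615]
```

View pics/l_side2.png

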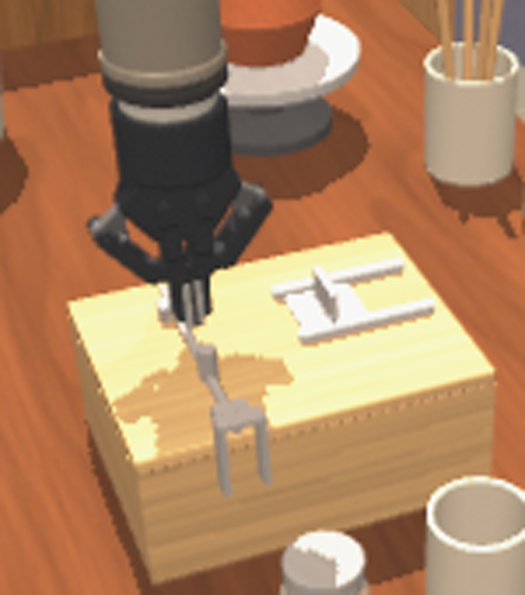

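View pics/l_wrist.png

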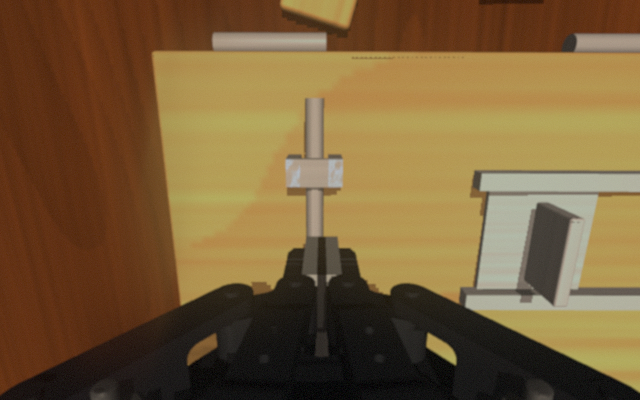

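Emit:
move_arm --steps '[{"fingers":0,"translation":[-3,-8,0],"turn":0},{"fingers":0,"translation":[0,-8,0],"turn":0},{"fingers":0,"translation":[0,-6,0],"turn":0},{"fingers":0,"translation":[0,-5,0],"turn":0},{"fingers":0,"translation":[0,-4,0],"turn":0},{"fingers":0,"translation":[0,-4,0],"turn":0},{"fingers":0,"translation":[0,-4,0],"turn":0},{"fingers":0,"translation":[0,-4,0],"turn":0},{"fingers":0,"translation":[0,-3,0],"turn":0}]'

```text
t: 17.38
eef_pos: [0.4737, 0.0151, 0.1293]
tool_rot: [-0.0, 1.0, -0.007, -0.0]
contact_force: [-0.6, 1.4, 1.0]
gripper_width: -0.001
```

Emit:
move_arm --steps '[{"fingers":0,"translation":[0,-3,0],"turn":0},{"fingers":0,"translation":[0,-2,0],"turn":0},{"fingers":0,"translation":[0,-2,0],"turn":0},{"fingers":0,"translation":[0,-2,0],"turn":0}]'

```text
t: 17.88
eef_pos: [0.4737, 0.0082, 0.1293]
tool_rot: [-0.001, 1.0, -0.006, 0.0]
contact_force: [-2.0, 10.7, -0.4]
gripper_width: -0.0
```

Emit:
move_arm --steps '[{"fingers":0,"translation":[0,-1,0],"turn":0},{"fingers":0,"translation":[0,0,0],"turn":0}]'

```text
t: 18.12
eef_pos: [0.4737, 0.0082, 0.1294]
tool_rot: [-0.002, 1.0, -0.006, 0.0]
contact_force: [-0.9, 9.3, 0.1]
gripper_width: -0.003
```

Run:
```python
from fit import *
o=get_obs();print(o['t'],o['eef_pos'],o['contact_force'])
for n in('top','side'):cv2.imwrite(f'pics/m_{n}.png',read_camera(n))
im=cv2.imread('pics/m_side.png')[130:250,190:340];cv2.imwrite('pics/m_side2.png',cv2.resize(im,None,fx=5,fy=5,interpolation=2))
```

```text
18.125 [0.4737 0.0082 0.1294] [-0.858   9.264   0.0905]
```

View pics/m_side2.png

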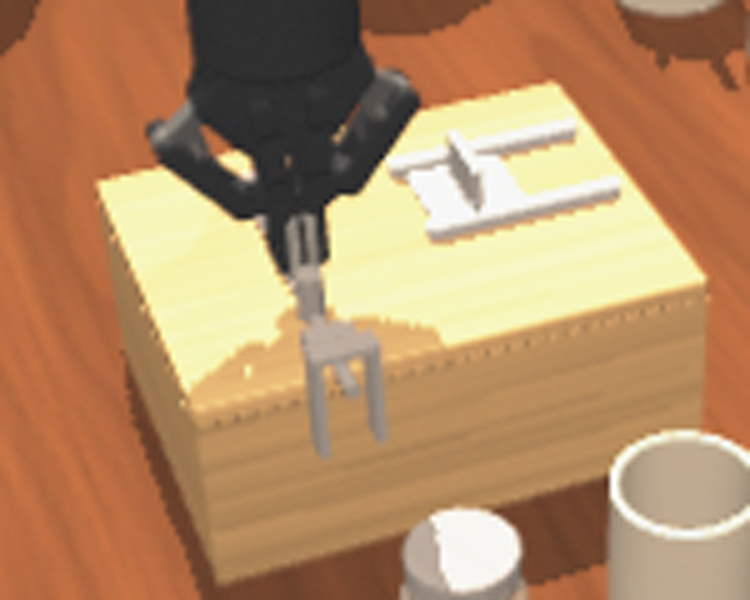

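Emit:
move_arm --steps '[{"fingers":0,"translation":[0,-1,0],"turn":0},{"fingers":0,"translation":[0,-0.5,0],"turn":0},{"fingers":0,"translation":[0,0,0],"turn":0}]'

```text
t: 18.6
eef_pos: [0.4737, 0.0081, 0.1294]
tool_rot: [-0.003, 1.0, -0.005, 0.0]
contact_force: [-1.5, 12.6, -0.6]
gripper_width: -0.001
```

Emit:
move_arm --steps '[{"fingers":0,"translation":[0,6,0],"turn":0},{"fingers":0,"translation":[0,12,0],"turn":0},{"fingers":0,"translation":[0,0,40],"turn":0},{"fingers":0,"translation":[20,-30,45],"turn":0},{"fingers":0,"translation":[20,-10,10],"turn":0},{"fingers":0,"translation":[0,0,0],"turn":0}]'

```text
t: 19.35
eef_pos: [0.5154, -0.0192, 0.2252]
tool_rot: [0.0, 1.0, -0.008, 0.001]
contact_force: [0.2, -0.1, 0.3]
gripper_width: 0.001
```

Run:
```python
from fit import *
n='wrist';o=get_obs();C=P('wrist');im=read_camera(n);cv2.imwrite('pics/n_wrist.png',im)
print(o['t'],o['eef_pos'],o['contact_force'])
for k,z in(('vent_tab',.14),('catch_knob',.141),('lid_edge',.112)):
    for r in place_of(n,k)[:2]:
        ob,d=ray(n,r['xy'],C);print(k,r['conf'],r['xy'],ob+d*(z-ob[2])/d[2])
```

```text
19.35 [ 0.5154 -0.0192  0.2252] [ 0.2243 -0.0968  0.2697]
vent_tab 0.69 [420.0, 73.1] [0.5761 0.0628 0.14  ]
vent_tab 0.38 [345.3, 234.7] [ 0.5305 -0.0422  0.14  ]
catch_knob 0.97 [255.5, 187.8] [ 0.4709 -0.0076  0.141 ]
lid_edge 0.65 [341.9, 232.7] [ 0.5298 -0.0516  0.112 ]
```

View pics/n_wrist.png

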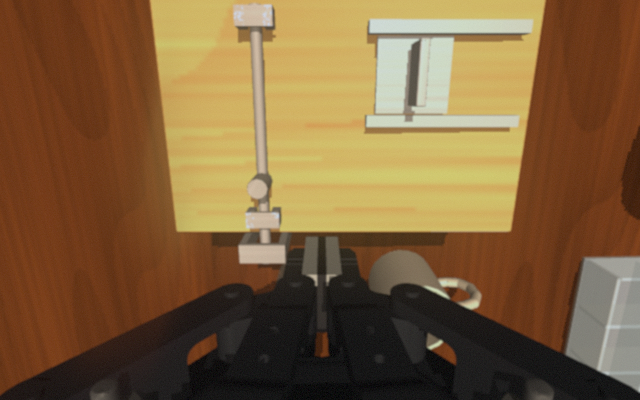

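Emit:
move_arm --steps '[{"fingers":0,"translation":[0,0,50],"turn":0},{"fingers":0,"translation":[0,0,50],"turn":0},{"fingers":0,"translation":[0,-20,50],"turn":0},{"fingers":0,"translation":[0,-50,10],"turn":0},{"fingers":0,"translation":[0,-50,0],"turn":0},{"fingers":0,"translation":[0,-55,0],"turn":0},{"fingers":0,"translation":[-15,-55,0],"turn":0},{"fingers":0,"translation":[-15,-55,0],"turn":0},{"fingers":0,"translation":[-15,-55,0],"turn":0},{"fingers":0,"translation":[0,0,0],"turn":0}]'

```text
t: 20.8
eef_pos: [0.4656, -0.363, 0.3824]
tool_rot: [0.0, 1.0, -0.011, -0.002]
contact_force: [-0.1, 1.1, -0.1]
gripper_width: 0.001
```

Run:
```python
from fit import *
o=get_obs();print(o['t'],o['eef_pos'],o['contact_force'])
for n in('top','side'):cv2.imwrite(f'pics/q_{n}.png',read_camera(n))
im=cv2.imread('pics/q_side.png')[100:280,190:370];a=cv2.resize(im,(400,400),interpolation=2)
im=cv2.imread('pics/q_top.png')[120:320,140:390];b=cv2.resize(im,(400,400),interpolation=2)
cv2.imwrite('pics/q2.png',np.hstack([a,b]))
p=np.load('pose.npy');p[3]=0
e=[[-.2,.13,.012],[-.2,-.13,.012],[0,-.13,.012],[0,.13,.012]]
print(proj('side',lid2w(p,e)),proj('top',lid2w(p,e)))
for n in('top','side'):
  for k,z in(('vent_tab',.14),('catch_knob',.141),('lid_edge',.112)):
    for r in place_of(n,k)[:1]:print(n,k,r['conf'],r['xy'],atz(n,r['xy'],z))
```

```text
20.8 [ 0.4656 -0.363   0.3824] [-0.0671  1.0957 -0.0976]
[[229.26   212.9775]
 [332.2262 186.2901]
 [301.5119 146.6512]
 [209.3515 167.004 ]] [[297.2523 292.8025]
 [299.0321 169.9617]
 [205.8653 168.9073]
 [200.2915 292.1125]]
top vent_tab 0.7 [243.2, 206.4] [0.5801 0.0576 0.14  ]
top catch_knob 0.84 [272.9, 256.1] [ 0.4778 -0.0045  0.141 ]
top lid_edge 0.97 [297.2, 233.6] [ 0.5257 -0.0529  0.112 ]
side vent_tab 0.55 [282.4, 158.3] [0.5808 0.0693 0.14  ]
side catch_knob 0.7 [252.6, 184.6] [ 0.4752 -0.0093  0.141 ]
side lid_edge 0.9 [286.6, 196.6] [ 0.5446 -0.0497  0.112 ]
```

View pics/q2.png

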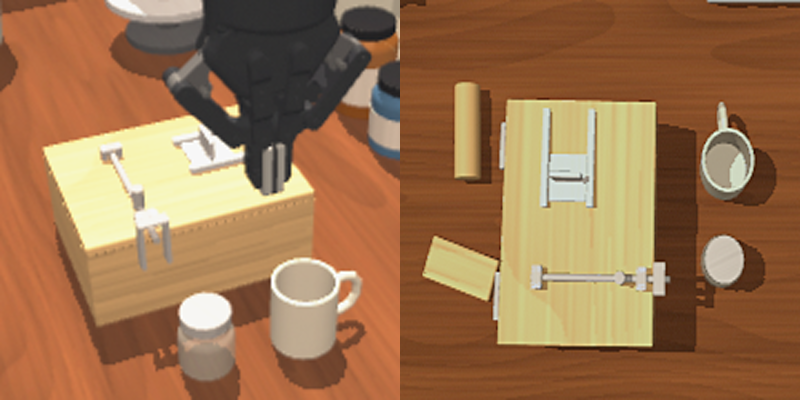

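The pictures show the lid flat and the slots covered, with the rod end past the keeper. The mug, jar, rib and roller are where they were, and the hand is clear.

```bash
python3 -c "
from station import *
print(hand_in())"
```

```text
the job is handed in; nothing more can be done
None
```

I closed the box in the order you asked and handed the job in at about 21 s of the allowed 58 s. All pushing was done from outside with the shut fingertips.

- **Lid:** I swung it down slowly. The fingertip stopped at 112 mm, the height of the shut lid's top face, and pressing 1 mm further only raised the force to about 20 N. In the last pictures the lid lies flat on the box.
- **Vent slide:** I pushed it over the slots until it stopped moving at about 10 N, well above its 1.5 N friction. No slot shows any more.
- **Catch bolt:** I pushed it home until it stopped moving at about 12 N. The pictures show the rod end sticking out beyond the keeper.
- **Surroundings:** The mug, jar, rib and roller look unmoved in the last pictures. The pots could not be seen once the lid was shut, but nothing reached into the box. The hand is well clear and shows no contact force beyond noise.

The checks disagreed only slightly. The cameras' estimates of where the knob and tab ended up differ by 5 to 12 mm. I measured about 23 to 25 mm of bolt travel rather than the full 26 mm. I took the bolt and slide as fully home because of the firm stops and the pictures.

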